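# Shut and lock the kit drawer of the bench cabinet

### The arm

A 6-joint arm with a two-finger parallel gripper is mounted at the origin on the work surface. World frame = base frame: x ahead of the robot, y to its left, z up, the work surface at z = 0. Lengths are in m, angles in rad, forces in N, time in s.
With the tool pointing down it reaches from about 0.35 to 0.85 m from the base axis. Payload 8.1 kg.
Tool frame: the origin (TCP) lies at the very end of the fingers, on their centre line; the grasp point (between the pads) lies 19 mm behind it; z points along the fingers, y is the line along which they close (so a half turn about z gives the same grasp; the last joint's range is limited). The gripper opens to 93 mm and grips with 3 to 60 N. Pads are 15 mm wide; open, the fingers measure 128 mm over their backs; the gripper's body (75 mm by 188 mm) begins 65 mm behind the grasp point.
Start: joints at [1.262, 0.13, 1.488, -0, 1.523, -0.085], TCP at [0.133, 0.585, 0.219] pointing down, gripper open.
Joint ranges: [-2.96, 2.96], [-0.89, 2.26], [0.02, 2.5], [-1.34, 4.48], [0, 2.73], [-2.66, 2.66]. Speed limits (rad/s): [2.39, 2.39, 2.79, 3.14, 3.14, 3.14].

### API

Orientations are given as a rotation vector (axis times angle).
In Python, from plant import monitor, eyes, ticket gives the robot as it stands.
- The arm moves only by the tool arm_command, never from a script. Its argument "deltas" is a list that holds one entry, the list of rows, each a list of 6 numbers: the shift along the world's x, y, z in cm, then the turn, a rotation vector about the world's x, y, z in degrees. In form: [[[tx, ty, tz, rx, ry, rz], ...]]. A call has 1 to 12 rows; each row shifts and turns the commanded pose from where the row before left it; what a row does not reach is not made up. A row lasts 1/12 s, in which the tool goes at most 41.7 mm and 7.16 degrees, less where a joint would pass 70% of its speed; a pose out of reach is approached as far as the arm can. A call is refused whole if a number of a shift passes 4.17 or a number of a turn 7.16, either way. A call with a gripper value outside its range is refused whole. "gripper" is the opening, from -1 (shut) to 1 (fully open), set as the call begins (left out, the last holds). The fingers move at their own pace and stop on an object; "squeeze" is the grip in N (left out, the last holds). Time passes only in rows, so rows that do not move let the fingers close. It gives the time, the measured TCP pose, the force, the opening and the grip force at its end, in the units of the state.
- monitor.read_state(): the state, without advancing time (a new reading comes with each control period).
- eyes.read_camera(name): name is "scene" or "top" or "wrist"; returns the picture (384x512x3 uint8, blue, green, red); there is no depth.
- eyes.camera_model(name): a dict with "fx", "fy", "cx", "cy" (pixels), "k1" (the pictures are not rectified: a ray, as slopes to the right and down, at radius r is drawn at 1 + k1 r^2 times it, then the intrinsics apply), "rvec" (rotation vector, rad) and "tvec" (3), from world to camera coordinates, as OpenCV has them. Camera axes: x right, y down, z forward; pixel columns grow to the right and rows downward; lengths in m; the calibration is good to about 2 mm. A picture is of the moment at which its call begins: read the wrist's pose just before it. camera_model takes no time and is no camera call; for the wrist camera it gives the pose at the moment of the call.
- ticket.close_job(): hands the job in; it is judged then, once.
The state is a dict: "t": time; "q": joint angles; "dq": joint speeds; "joint_torque": joint torques, N m; "tool_pos": TCP position; "orientation": TCP orientation; "force": force on the tool from outside, world axes, zero at the start; "wrist_torque": the same for the moment, N m; "opening": finger opening in m; "gripper_force": force on a finger pad.
Only numpy, scipy, OpenCV 4.12 (cv2) and the standard library are available. Lean on these libraries where they do the work, as an engineer would, in place of code of your own. Each camera call takes 0.05 s, during which the arm holds its last target. There are 200 camera calls.

### The job

Close up the parts cabinet for transport: first push the open kit drawer fully home until it seats at its detent. Then pull up the knob of the spring plunger on the lock slide and, with the pin drawn, move the slide along to the next hole towards the drawer, so that its tongue stands in front of the drawer, and let the pin drop fully into that hole. Finish with the gripper still holding the knob and the pin fully in; leave the things standing around and on the cabinet where they are.

Things in the scene. Friction and masses are not known exactly. Their poses are not given: they have to be found in the camera images.
- cabinet: Fixed grey steel bench cabinet, 110 mm high. Own x axis points from its front (robot side) to its back, y to the left along the front, z up. Origin on the bench; the carcass spans x -100 (front) to +60 and y -210 to +170 mm; shut, the drawer's front stands 15 mm ahead of the carcass. The front right part is the kit drawer, the lock lies along the top front edge.
- kit_drawer (a joint): Opening of the steel kit drawer, m: 0 = fully home, grows towards the robot (cabinet -x). Starts 45 to 80 mm open. Slides with 1 N of friction; a sprung roller catch resists with some newtons more from 15 to 6 mm, then draws the drawer home by itself, to within about 1 mm of its firm stop. Fully home: under 4 mm.
- drawer_front (a point): Centre of the outer face of the drawer's front (cabinet y -80, 61 mm above the bench); moves with the drawer, axes as the cabinet's. The front is 236 mm wide and reaches from 22 to 100 mm above the bench; flat, to be pushed, but for a pull lip at its foot (25 to 31 mm up) that stands out 11 mm.
- lock_slide (a joint): Position of the lock slide, m: 0 = at its first hole, 0.045 = at the next hole towards the drawer; grows along cabinet -y; travel -0.046 to 0.091. Dark steel block, 56 x 44 mm, top 146 mm above the bench; its tongue (24 wide, 8 thick) hangs ahead of the cabinet front down to 70 mm above the bench. 1.5 N of friction, free only with the pin drawn; 2 mm play each way in a hole.
- plunger (a joint): Lift of the plunger, m: 0 = pin fully in its hole, 0.018 = fully up. The 10 mm round-ended pin is clear of the strip from 0.012 on. A spring pushes it down with 5.5 N at 0 and 10 N at 0.018; released between holes the pin rests on the strip and drops into a hole when the slide gets there.
- knob: Black upright cylindrical knob of the plunger, on top of the lock slide, 28 mm across, 30 mm high. Origin at its centre, 173 mm above the bench when the pin is in (starts near cabinet x -75, y +70 mm); it rises and travels with plunger and slide. 7 mm of air between its underside and the slide's collar.
- next_hole (a point): Mouth of the hole the pin must go into (cabinet x -75, y +25, 124 mm above the bench). It lies in a fixed aluminium strip on the cabinet's top, 30 mm wide, 14 mm high, from y -50 to +145, with four square 14 mm holes at y +115, +70 (where the pin starts), +25 and -20.
- jar: glass jar with a steel lid, 56 mm across, 75 mm tall, on the rear of the cabinet top; origin at the centre of its underside
- tin: round tin, 48 mm across, 55 mm tall, on the rear of the cabinet top; origin at the centre of its underside
- oil_stone: grey sharpening stone, 45 x 110 x 22 mm, on the rear of the cabinet top; origin at the centre of its underside
- mug: white mug on the bench to the robot's left, 80 mm across, 90 mm tall, with a handle; origin under its centre
- screwdriver: screwdriver lying on the bench to the robot's right; origin under its middle
- wrench: wrench lying on the bench to the robot's right; origin under its middle
- tube_offcut: upright aluminium tube offcut, 38 mm across, 100 mm tall, on the bench just past the cabinet's lock-side end (+y end); origin under its centre

How it is judged:
On the way, in this order (a step that is already met when the one before it is completed fails the run):
1. the kit drawer is fully home, the lock slide still in its first hole (value of joint kit_drawer below 0.004 m and value of joint lock_slide below 0.006 m), for 0.2 s.
2. the pin is drawn by its knob with the drawer home (value of joint kit_drawer below 0.004 m and value of joint plunger above 0.009 m and contact force between knob and the fingers above 0.5 N).
3. the slide is at the next hole and the pin is in it (value of joint kit_drawer below 0.004 m and value of joint plunger below 0.003 m and value of joint lock_slide between 0.04 and 0.05 m), for 0.2 s.
At the end, for the whole second after the job is handed in: The drawer is home (under 4 mm open), the lock slide is at the next hole (45 mm from its start, within 5 mm), the pin is fully in (lifted less than 3 mm) and the fingers hold the knob (contact force above 2 N), all at rest (all of step 3 and contact force between knob and the fingers above 2 N and linear speed of knob below 0.02 m/s); the arm keeps its last pose, push and grip.
It fails at once if a bystander (on the cabinet or on the bench) is moved by more than 30 mm (distance of any of jar, tin, oil_stone, mug, screwdriver, wrench, tube_offcut from where it was at the start of the episode above 0.03 m).
It also fails if it takes over 54 s, if anything falls off the work surface, if the arm or the gripper's body presses on something with over 40 N, if the wrist force passes 120 N, or if a joint passes its speed limit or range.

## Working session

There is one attempt and no reset: what is moved stays moved. The work goes in short steps, Python scripts to look and compute and a tool call to move; the robot and the scene stay as the last step left them, time stands still between calls to the robot, and variables do not carry over. Pictures are saved under pics/ and viewed, at most 10 in all, crops included, and the job is handed in when it is done.

Besides the shell and the picture viewer there is one more tool, called after "Request:" in YAML: its name, and indented under it one key for each argument. arm_command: Moves the arm, as the interface text tells. Its arguments: {"type":"object","properties":{"deltas":{"type":"array"},"gripper":{"type":"number"},"squeeze":{"type":"number"}},"required":["deltas"]}

```bash
mkdir -p pics; ls; python3 - <<'E'
from plant import monitor, eyes
import cv2
s=monitor.read_state(); print(s)
for n in("scene","top"):
    cv2.imwrite(f"pics/{n}0.png",eyes.read_camera(n)); print(n,eyes.camera_model(n))
E
```

```text
pics
{'t': 0.0, 'q': array([ 1.26157802e+00,  1.31179448e-01,  1.48927838e+00, -1.13581816e-06,
        1.52297869e+00, -8.53956798e-02]), 'dq': array([ 2.75569935e-04, -3.99395860e-04, -6.26979710e-04,  1.77270947e-03,
       -6.18208340e-06, -3.05543558e-04]), 'joint_torque': array([-1.97174755e-03, -5.59823048e+01, -4.91766465e+01,  7.65286759e-02,
        3.49283824e-02, -1.99185370e-04]), 'tool_pos': array([0.13297834, 0.58449798, 0.21757702]), 'orientation': array([-3.50805879e-01, -3.12158095e+00,  2.84016552e-03]), 'force': array([-0.41702962,  0.21792828, -0.17839906]), 'wrist_torque': array([-0.01687424,  0.01252127,  0.05731812]), 'gripper_force': 0.0, 'opening': 0.09319309537961355}
scene {'fx': 443.7870706967816, 'fy': 443.7870706967816, 'cx': 253.15794530832488, 'cy': 192.6883546506598, 'k1': 0.012636418724223459, 'rvec': array([ 1.71810115,  2.11412537, -0.62758029]), 'tvec': array([ 0.15155548, -0.37878566,  1.86922307])}
top {'fx': 418.1668485453384, 'fy': 418.1668485453384, 'cx': 264.71530902827897, 'cy': 189.53695776420096, 'k1': -0.03325710242663589, 'rvec': array([ 2.13533774, -2.14864119,  0.17406208]), 'tvec': array([-0.0382943 ,  0.59433969,  1.19058502])}
```

View pics/scene0.png

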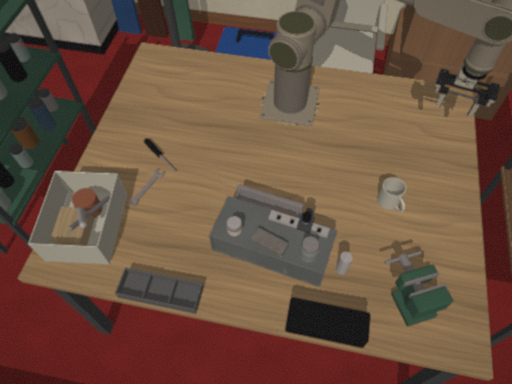

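View pics/top0.png

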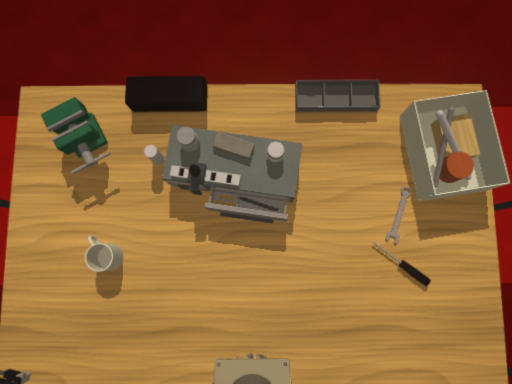

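The scene view shows the cabinet near (275,235). The top view has the cabinet at about (165–300, 128–197), with the knob at about (195,172) and the drawer front at about (247,212). Next I'll zoom in on the top view.

```bash
cat > h.py <<'E'
import numpy as np, cv2
from plant import monitor, eyes
def cam(n):
    m=eyes.camera_model(n); R=cv2.Rodrigues(m["rvec"])[0]; return m,R,np.array(m["tvec"])
def pix2plane(n,uv,z,c=None):
    m,R,t=c or cam(n); d=np.array([(uv[0]-m["cx"])/m["fx"],(uv[1]-m["cy"])/m["fy"]])
    s=d.copy()
    for _ in range(20): s=d/(1+m["k1"]*(s@s))
    ray=R.T@np.array([*s,1]); o=-R.T@t
    return o+ray*(z-o[2])/ray[2]
def proj(n,P,c=None):
    m,R,t=c or cam(n); p=np.atleast_2d(P)@R.T+t; s=p[:,:2]/p[:,2:]
    s=s*(1+m["k1"]*(s**2).sum(1,keepdims=True)); return s*[m["fx"],m["fy"]]+[m["cx"],m["cy"]]
E
python3 - <<'E'
import cv2
a=cv2.imread("pics/top0.png")[115:235,140:320]
cv2.imwrite("pics/topc.png",cv2.convertScaleAbs(cv2.resize(a,None,fx=4.4,fy=4.4,interpolation=cv2.INTER_CUBIC),alpha=1.5))
E
```

```text
(no output)
```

View pics/topc.png

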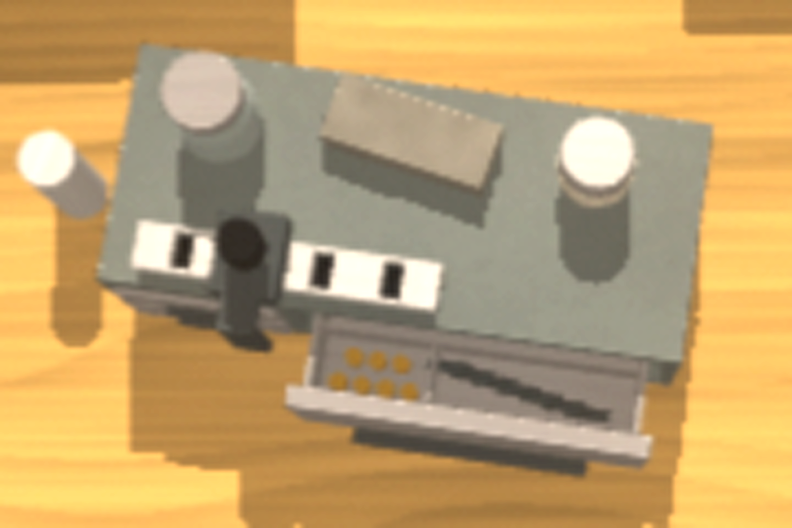

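```bash
cat > fit.py <<'E'
from h import *
from scipy.optimize import least_squares
C=lambda u,v:(140+(u+.5)/4.4-.5,115+(v+.5)/4.4-.5)
pts=[((143,46),(60,170,110)),((711,126),(60,-210,110)),((100,280),(-100,170,110)),((680,360),(-100,-210,110)),
((138,220),(-60,145,124)),((131,268),(-90,145,124)),((441,264),(-60,-50,124)),((436,310),(-90,-50,124)),((241,243),(-75,70,188)),((322,270),(-75,25,124)),((392,280),(-75,-20,124)),((182,251),(-75,115,124))]
c=cam("top")
W=np.array([pix2plane("top",C(*p),q[2]/1e3,c)[:2] for p,q in pts]); L=np.array([q[:2] for _,q in pts])/1e3
def T(x,L): 
    cs,s=np.cos(x[2]),np.sin(x[2]); return L@np.array([[cs,s],[-s,cs]])+x[:2]
r=least_squares(lambda x:(T(x,L)-W).ravel(),[.6,0,0],loss='soft_l1',f_scale=.003)
print(r.x,np.degrees(r.x[2])); print(np.round((T(r.x,L)-W)*1e3,1).tolist())
x=r.x
for p in [(287,405),(648,456)]:
    w=pix2plane("top",C(*p),.1,c)[:2]; cs,s=np.cos(x[2]),np.sin(x[2]); print("drawer front top edge cab mm",np.array([[cs,s],[-s,cs]])@(w-x[:2])*1e3)
for n,l in dict(knob=(-.075,.07),hole=(-.075,.025),front0=(-.115,-.08)).items(): print(n,T(x,np.array(l)))
np.save("cab.npy",x)
E
python3 fit.py
```

```text
[ 0.69103061  0.06705311 -0.14780084] -8.468364579968425
[[1.7, 2.5], [2.0, -2.6], [-0.9, 3.0], [-2.9, -2.0], [-1.0, -1.2], [0.4, -0.4], [-0.1, -1.1], [-0.2, 0.3], [1.7, 3.4], [-0.4, -0.1], [-0.4, -0.2], [-0.0, -0.1]]
drawer front top edge cab mm [-160.2888515   36.7761173]
drawer front top edge cab mm [-160.03548594 -196.01652706]
knob [0.62715674 0.14733467]
hole [0.62052989 0.10282529]
front0 [0.56550335 0.00486061]
```

The fit is good: residuals are about 1 mm on the strip holes, the drawer front measures 233 mm wide against 236, and the drawer is about 45 mm open. I'll move in front of the drawer with the fingers shut.

Request:
arm_command:
  deltas:
    - [[1.69,-2.85,0,0,0,0.4],[1.69,-2.85,0,0,0,0.4],[1.69,-2.85,0,0,0,0.4],[1.69,-2.85,0,0,0,0.4],[1.69,-2.85,0,0,0,0.4],[1.69,-2.85,0,0,0,0.4],[1.69,-2.85,0,0,0,0.4],[1.69,-2.85,0,0,0,0.4],[1.69,-2.85,0,0,0,0.4],[1.69,-2.85,0,0,0,0.4],[1.69,-2.85,0,0,0,0.36],[1.69,-2.85,0,0,0,0]]
  gripper: -1
  squeeze: 20

```text
t: 1.1
tool_pos: [0.3362, 0.2415, 0.2184]
orientation: [-0.231, -3.133, 0.0]
force: [1.0, -0.3, -0.5]
opening: 0.0173
gripper_force: 0.0
```

Request:
arm_command:
  deltas:
    - [[1.69,-2.85,0,0,0,0],[1.69,-2.85,0,0,0,0],[1.69,-2.85,0,0,0,0],[1.69,-2.85,0,0,0,0],[1.69,-2.85,0,0,0,0],[1.69,-2.85,0,0,0,0],[1.69,-2.85,0,0,0,0],[1.69,-2.85,0,0,0,0],[0,0,0,0,0,0],[0,0,0,0,0,0]]

```text
t: 1.93
tool_pos: [0.4712, 0.0137, 0.218]
orientation: [-0.237, -3.131, -0.0]
force: [-0.5, 0.3, -0.3]
opening: 0.0005
gripper_force: 0.0
```

Request:
arm_command:
  deltas:
    - [[0,0,-2.86,0,0,0],[0,0,-2.86,0,0,0],[0,0,-2.86,0,0,0],[0,0,-2.86,0,0,0],[0,0,-2.86,0,0,0],[0,0,0,0,0,0],[0.99,-0.15,0,0,0,0],[0.99,-0.15,0,0,0,0],[0.99,-0.15,0,0,0,0],[0,0,0,0,0,0]]

```text
t: 2.77
tool_pos: [0.5027, 0.0111, 0.0777]
orientation: [0.23, 3.131, 0.0]
force: [0.8, -0.6, 0.5]
opening: 0.0005
gripper_force: 0.0
```

Request:
arm_command:
  deltas:
    - [[0.5,-0.07,0,0,0,0],[0.5,-0.07,0,0,0,0],[0.5,-0.07,0,0,0,0],[0.5,-0.07,0,0,0,0],[0.5,-0.07,0,0,0,0],[0.5,-0.07,0,0,0,0]]

```text
t: 3.27
tool_pos: [0.5312, 0.0063, 0.0757]
orientation: [-0.232, -3.133, -0.0]
force: [-1.1, 0.4, 0.9]
opening: 0.0002
gripper_force: 0.7
```

Request:
arm_command:
  deltas:
    - [[0.4,-0.06,0,0,0,0],[0.4,-0.06,0,0,0,0],[0.4,-0.06,0,0,0,0],[0.3,-0.045,0,0,0,0]]

```text
t: 3.6
tool_pos: [0.5458, 0.004, 0.0755]
orientation: [-0.232, -3.132, 0.0]
force: [-11.3, 1.3, 10.3]
opening: 0.0007
gripper_force: 5.7
```

Request:
arm_command:
  deltas:
    - [[0.25,-0.04,0,0,0,0],[0.25,-0.04,0,0,0,0],[0.25,-0.04,0,0,0,0]]

```text
t: 3.85
tool_pos: [0.5511, 0.0032, 0.0755]
orientation: [-0.231, -3.128, -0.0]
force: [-12.9, 1.5, 11.0]
opening: 0.0005
gripper_force: 6.7
```

Request:
arm_command:
  deltas:
    - [[0.25,-0.04,0,0,0,0],[0.25,-0.04,0,0,0,0],[0.25,-0.04,0,0,0,0]]

```text
t: 4.1
tool_pos: [0.5591, 0.002, 0.0755]
orientation: [-0.231, -3.128, -0.0]
force: [-22.6, 3.3, 19.2]
opening: 0.0006
gripper_force: 11.3
```

Request:
arm_command:
  deltas:
    - [[0.2,-0.03,0,0,0,0],[0.2,-0.03,0,0,0,0],[0,0,0,0,0,0]]

```text
t: 4.35
tool_pos: [0.559, 0.002, 0.0755]
orientation: [-0.23, -3.119, -0.001]
force: [-36.3, 4.4, 30.1]
opening: 0.0004
gripper_force: 18.7
```

Firm stop at TCP cabinet x of about -121, as expected. I'll back off and rise, then look.

Request:
arm_command:
  deltas:
    - [[-1.2,0.18,0,0,0,0],[-2,0.3,0,0,0,0],[-2,0.3,0,0,0,0],[0,0,2.5,0,0,0],[0,0,3,0,0,0],[0,0,3,0,0,0],[0,0,3,0,0,0],[0,0,3,0,0,0],[0,0,0,0,0,0]]
  squeeze: 45

```text
t: 5.1
tool_pos: [0.5165, 0.0085, 0.2282]
orientation: [0.231, 3.122, -0.0]
force: [0.5, 0.0, 1.1]
opening: 0.0004
gripper_force: 0.0
```

```bash
python3 - <<'E'
from h import *
t=eyes.read_camera("top"); w=eyes.read_camera("wrist")
a=cv2.resize(t[115:235,140:320],None,fx=4.4,fy=4.4,interpolation=cv2.INTER_CUBIC)
cv2.imwrite("pics/top1.png",cv2.convertScaleAbs(a,alpha=1.5))
s=monitor.read_state(); print(s["t"],s["tool_pos"],s["force"])
E
```

```text
5.2 [0.51428415 0.00869897 0.22237317] [ 0.12761919 -0.95164345 -0.62006529]
```

View pics/top1.png

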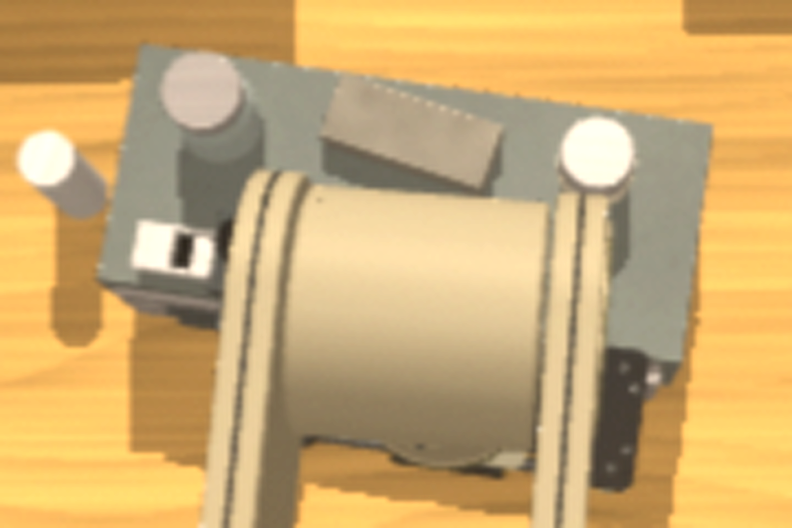

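The top view is blocked by the arm over the drawer; the bystanders look unchanged. I'll move over the knob, open the gripper and check with the wrist camera.

Request:
arm_command:
  deltas:
    - [[0,0.5,1.3,0,0,0],[1.6,1.9,0.5,0,0,0],[1.6,1.9,0,0,0,0],[1.6,1.9,0,0,0,0],[1.6,1.9,0,0,0,0],[1.6,1.9,0,0,0,0],[1.6,1.9,0,0,0,0],[1.6,1.8,0,0,0,0],[0,0,0,0,0,0],[0,0,0,0,0,0]]
  gripper: 1

```text
t: 6.03
tool_pos: [0.6242, 0.1469, 0.2366]
orientation: [-0.229, -3.13, 0.001]
force: [-0.6, -0.4, -0.9]
opening: 0.0621
gripper_force: 0.0
```

```bash
python3 - <<'E'
from h import *
s=monitor.read_state(); c=cam("wrist"); w=eyes.read_camera("wrist"); sc=eyes.read_camera("scene")
print(s["t"],s["tool_pos"],s["orientation"],s["opening"])
x=np.load("cab.npy"); cs,sn=np.cos(x[2]),np.sin(x[2])
def W(a,b,z): return [x[0]+cs*a-sn*b,x[1]+sn*a+cs*b,z]
print("predicted px: knobtop,hole25,hole115,front0 edge L,R",proj("wrist",[W(-.075,.07,.188),W(-.075,.025,.124),W(-.075,.115,.124),W(-.115,.038,.1),W(-.115,-.198,.1),W(-.1,-.05,.11)],c).round(1).tolist())
cv2.imwrite("pics/w1.png",cv2.convertScaleAbs(w,alpha=1.4))
a=sc[160:290,195:365]; cv2.imwrite("pics/s1.png",cv2.convertScaleAbs(cv2.resize(a,None,fx=4.5,fy=4.5,interpolation=cv2.INTER_CUBIC),alpha=1.5))
E
```

```text
6.0333 [0.62423049 0.14688349 0.23656992] [-2.29019594e-01 -3.12968756e+00  1.35309610e-03] 0.06210256430725434
predicted px: knobtop,hole25,hole115,front0 edge L,R [[255.0, 220.2], [202.9, 193.0], [306.8, 193.2], [219.4, 142.8], [-37.7, 143.2], [119.7, 161.4]]
```

View pics/w1.png

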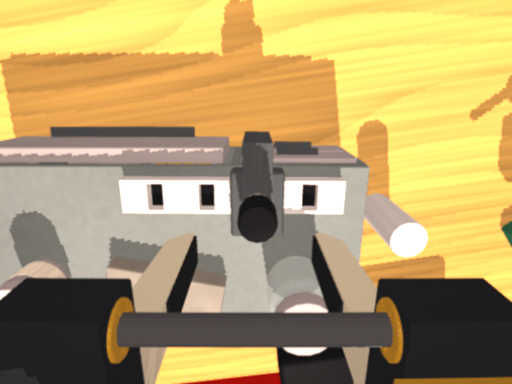

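View pics/s1.png

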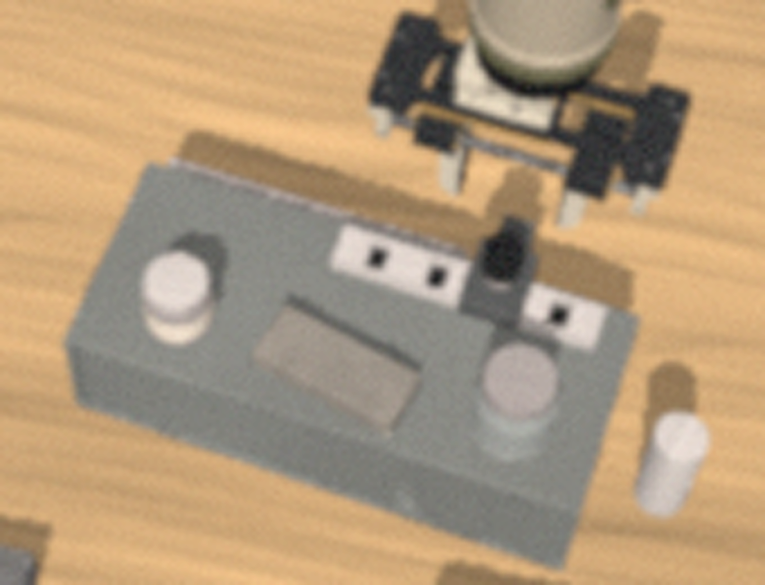

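The wrist view has the knob at about (257,218), where predicted, with the fingers straddling it. The scene view shows the drawer shut and nothing else moved. I'll check the drawer gap numerically at column ~40.

```bash
python3 - <<'E'
from h import *
c=cam("wrist"); s=monitor.read_state(); print(s["tool_pos"],"cam",-c[1].T@c[2])
x=np.load("cab.npy"); cs,sn=np.cos(x[2]),np.sin(x[2])
def W(a,b,z): return [x[0]+cs*a-sn*b,x[1]+sn*a+cs*b,z]
for d in (0,.006,.012): print(d,proj("wrist",[W(-.115-d,-.1,.1),W(-.115-d,-.1,.022),W(-.126-d,-.1,.031),W(-.115-d,.0,.1)],c).round(1).tolist())
print("carcass edge",proj("wrist",[W(-.1,-.1,.11),W(-.1,.0,.11),W(-.1,.15,.11)],c).round(1).tolist())
w=cv2.imread("pics/w1.png")
for u in(60,175): print(u,[(v,w[v,u-2:u+3].mean(0).astype(int).tolist()) for v in range(124,172)])
E
```

```text
[0.62404153 0.14558953 0.2376119 ] cam [0.54362229 0.15807197 0.40326369]
0 [[69.3, 142.8], [105.6, 132.6], [100.8, 123.5], [178.9, 142.5]]
0.006 [[68.3, 136.2], [104.9, 127.2], [100.1, 117.9], [178.4, 135.8]]
0.012 [[67.2, 129.5], [104.2, 121.8], [99.4, 112.2], [178.0, 129.1]]
carcass edge [[66.1, 161.2], [177.5, 161.1], [346.4, 161.1]]
60 [(124, [80, 162, 230]), (125, [80, 160, 227]), (126, [76, 136, 191]), (127, [70, 87, 107]), (128, [69, 70, 71]), (129, [69, 71, 74]), (130, [69, 70, 72]), (131, [67, 69, 69]), (132, [67, 68, 69]), (133, [67, 69, 72]), (134, [68, 70, 73]), (135, [70, 71, 74]), (136, [83, 85, 92]), (137, [105, 109, 122]), (138, [117, 123, 140]), (139, [119, 125, 143]), (140, [119, 124, 141]), (141, [118, 125, 143]), (142, [119, 125, 143]), (143, [119, 124, 141]), (144, [118, 123, 140]), (145, [118, 123, 141]), (146, [125, 132, 151]), (147, [149, 157, 179]), (148, [183, 195, 221]), (149, [206, 218, 247]), (150, [213, 225, 255]), (151, [216, 226, 255]), (152, [214, 225, 254]), (153, [209, 221, 249]), (154, [193, 204, 231]), (155, [163, 171, 196]), (156, [141, 148, 169
[... 779 characters left out ...]
 149]), (143, [125, 131, 148]), (144, [125, 131, 149]), (145, [124, 130, 149]), (146, [127, 134, 153]), (147, [147, 155, 176]), (148, [186, 196, 221]), (149, [212, 223, 250]), (150, [197, 208, 236]), (151, [164, 173, 196]), (152, [147, 155, 177]), (153, [146, 153, 175]), (154, [146, 153, 175]), (155, [146, 154, 175]), (156, [146, 154, 176]), (157, [146, 154, 175]), (158, [145, 151, 173]), (159, [143, 151, 173]), (160, [144, 152, 174]), (161, [139, 150, 172]), (162, [113, 143, 174]), (163, [78, 128, 168]), (164, [84, 110, 130]), (165, [97, 105, 111]), (166, [104, 111, 115]), (167, [106, 113, 117]), (168, [107, 115, 118]), (169, [106, 114, 118]), (170, [107, 115, 119]), (171, [107, 116, 119])]
```

The drawer's lip, face and top edges all sit at the d=0 prediction, with the same +4 px offset as the carcass edge, so it's home. I'll descend on the knob.

Request:
arm_command:
  deltas:
    - [[0.1,0,-2,0,0,0],[0,0,-2,0,0,0],[0,0,-1.5,0,0,0],[0,0,-1,0,0,0],[0,0,-1,0,0,0],[0,0,-0.4,0,0,0],[0,0,0,0,0,0],[0,0,0,0,0,0],[0,0,0,0,0,0]]
  gripper: 1

```text
t: 6.88
tool_pos: [0.6265, 0.1459, 0.161]
orientation: [0.232, 3.131, 0.001]
force: [0.8, -0.1, 0.6]
opening: 0.093
gripper_force: 0.0
```

Request:
arm_command:
  deltas:
    - [[-0.1,0,-0.3,0,0,0],[0,0,0,0,0,0],[0,0,0,0,0,0],[0,0,0,0,0,0],[0,0,0,0,0,0],[0,0,0,0,0,0],[0,0,0,0,0,0],[0,0,0,0,0,0],[0,0,0,0,0,0],[0,0,0,0,0,0]]
  gripper: -1
  squeeze: 45

```text
t: 7.72
tool_pos: [0.6249, 0.146, 0.1566]
orientation: [0.232, 3.133, 0.0]
force: [0.8, 1.0, -0.1]
opening: 0.0306
gripper_force: 1.7
```

Request:
arm_command:
  deltas:
    - [[0,0,0,0,0,0],[0,0,0,0,0,0],[0,0,0,0,0,0]]

```text
t: 7.97
tool_pos: [0.625, 0.1473, 0.1568]
orientation: [0.23, 3.133, 0.003]
force: [2.4, 5.4, -1.5]
opening: 0.0272
gripper_force: 45.0
```

Gripped, at 27 mm across. Now I'll draw the pin.

Request:
arm_command:
  deltas:
    - [[0,0,0.4,0,0,0],[0,0,0.4,0,0,0],[0,0,0.4,0,0,0],[0,0,0.3,0,0,0],[0,0,0,0,0,0],[0,0,0,0,0,0],[0,0,0,0,0,0]]

```text
t: 8.55
tool_pos: [0.6246, 0.1457, 0.1706]
orientation: [-0.232, -3.132, 0.001]
force: [4.8, 0.5, -8.7]
opening: 0.0272
gripper_force: 45.0
```

Request:
arm_command:
  deltas:
    - [[0,0,0.1,0,0,0],[-0.06,-0.4,0,0,0,0],[-0.06,-0.4,0,0,0,0],[-0.06,-0.4,0,0,0,0],[-0.06,-0.4,0,0,0,0],[-0.06,-0.4,0,0,0,0],[-0.06,-0.4,0,0,0,0],[0,0,0,0,0,0]]

```text
t: 9.22
tool_pos: [0.6209, 0.1207, 0.1725]
orientation: [-0.233, -3.132, 0.001]
force: [1.5, -2.1, -10.1]
opening: 0.0275
gripper_force: 45.0
```

Request:
arm_command:
  deltas:
    - [[-0.06,-0.4,0,0,0,0],[-0.06,-0.4,0,0,0,0],[-0.06,-0.4,0,0,0,0],[-0.06,-0.4,0,0,0,0],[-0.03,-0.25,0,0,0,0],[0,0,0,0,0,0],[0,0,0,0,0,0],[0,0,0,0,0,0]]

```text
t: 9.88
tool_pos: [0.6183, 0.103, 0.1725]
orientation: [-0.232, -3.132, 0.001]
force: [0.3, -2.0, -9.6]
opening: 0.0272
gripper_force: 45.0
```

Request:
arm_command:
  deltas:
    - [[0,-0.1,0,0,0,0],[0,0,-0.3,0,0,0],[0,0,-0.3,0,0,0],[0,0,-0.3,0,0,0],[0,0,-0.3,0,0,0],[0,0,-0.3,0,0,0],[0,0,0,0,0,0],[0,0,0,0,0,0],[0,0,0,0,0,0]]

```text
t: 10.63
tool_pos: [0.6184, 0.1029, 0.1572]
orientation: [-0.231, -3.133, -0.001]
force: [-0.9, 4.6, -9.3]
opening: 0.0272
gripper_force: 45.0
```

Request:
arm_command:
  deltas:
    - [[0,0,0,0,0,0],[0,0,0,0,0,0],[0,0,0,0,0,0]]

```text
t: 10.88
tool_pos: [0.6184, 0.1028, 0.1573]
orientation: [-0.231, -3.133, -0.001]
force: [-0.1, 5.4, -10.4]
opening: 0.0274
gripper_force: 45.0
```

```bash
python3 - <<'E'
from h import *
s=monitor.read_state(); c=cam("wrist"); w=eyes.read_camera("wrist"); sc=eyes.read_camera("scene")
print(s["t"],s["tool_pos"],s["orientation"],s["force"],s["wrist_torque"],s["gripper_force"])
x=np.load("cab.npy"); cs,sn=np.cos(x[2]),np.sin(x[2])
def W(a,b,z): return [x[0]+cs*a-sn*b,x[1]+sn*a+cs*b,z]
print("knobtop@25 pin in, pin up 9mm, hole70,hole115,hole-20",proj("wrist",[W(-.075,.025,.188),W(-.075,.025,.197),W(-.075,.07,.124),W(-.075,.115,.124),W(-.075,-.02,.124),W(-.075,.025-.028,.146),W(-.075,.025+.028,.146)],c).round(1).tolist())
cv2.imwrite("pics/w2.png",cv2.convertScaleAbs(w,alpha=1.4))
E
```

```text
10.8833 [0.61840695 0.10283689 0.1573326 ] [-2.31418966e-01 -3.13265038e+00 -9.59874261e-04] [ -0.05190424   5.43580368 -10.35753423] [0.84997361 0.15056612 0.07199451] 44.99663472175598
knobtop@25 pin in, pin up 9mm, hole70,hole115,hole-20 [[254.1, 282.3], [254.1, 293.6], [324.3, 227.7], [394.2, 227.6], [183.7, 227.7], [205.5, 242.6], [302.6, 242.6]]
```

View pics/w2.png

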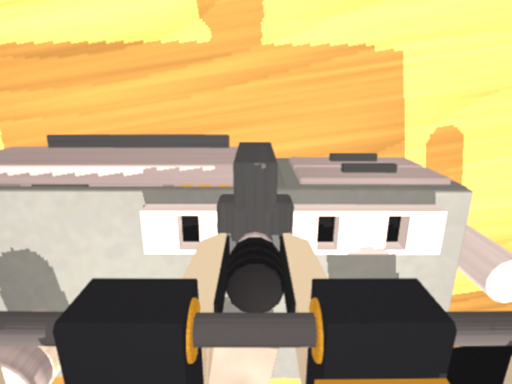

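The slide sits midway between the neighbouring holes (189,230) and (327,229). The knob top is at about (254,283), matching the pin-in prediction of 282. There is still a downward pull on the tool, so I'll lower slightly to relieve it.

Request:
arm_command:
  deltas:
    - [[0,0,-0.1,0,0,0],[0,0,0,0,0,0],[0,0,0,0,0,0]]

```text
t: 11.23
tool_pos: [0.6185, 0.1028, 0.157]
orientation: [-0.231, -3.133, -0.001]
force: [-2.6, 4.5, -5.9]
opening: 0.0277
gripper_force: 45.0
```

Request:
arm_command:
  deltas:
    - [[0,0,-0.1,0,0,0],[0,0,0,0,0,0],[0,0,0,0,0,0]]

```text
t: 11.48
tool_pos: [0.6186, 0.1028, 0.1568]
orientation: [0.231, 3.133, 0.001]
force: [-4.7, 5.9, -3.1]
opening: 0.0272
gripper_force: 45.0
```

Request:
arm_command:
  deltas:
    - [[0,0,-0.1,0,0,0],[0,0,0,0,0,0],[0,0,0,0,0,0],[0,0,0,0,0,0],[0,0,0,0,0,0]]

```text
t: 11.9
tool_pos: [0.6188, 0.1029, 0.1567]
orientation: [0.231, 3.132, 0.001]
force: [-8.0, 4.5, 2.8]
opening: 0.0273
gripper_force: 45.0
```

```bash
python3 -c "
from plant import ticket; print(ticket.close_job())"
```

```text
the job is handed in; nothing more can be done
None
```

I handed the job in at about 11.9 s: the drawer is home, the slide is about 44 mm along at the next hole, the pin is down on its stop, and the knob is still held at 45 N. No verdict came back; this rests on my camera and force checks.

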